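Clamp the sleeve in the inspection fixture

ROBOT

A 6-joint arm with a two-finger parallel gripper is mounted at the origin on a cart in front of the work surface, level with it; the furniture and walls round the work are solid. World frame = base frame: x ahead of the robot, y to its left, z up, the work surface at z = 0. Lengths are in mm, angles in rad, forces in N, time in s.
With the tool pointing down it reaches from about 300 to 775 mm from the base axis. Payload 14.6 kg.
Tool frame: the origin (TCP) lies midway between the tips of the shut fingers; the grasp point (between the pads) lies 19 mm behind it; y points along the fingers, z is the direction in which the jaws open and shut, and the axes are right-handed (so a half turn about y gives the same grasp; the last joint's range is limited). The gripper opens to 94 mm and grips with 3 to 60 N. Pads are 16 mm wide; open, the fingers measure 119 mm over their backs; the gripper's body (75 mm by 177 mm) begins 78 mm behind the grasp point.
Start: joints at [-1.214, 0.3, 1.521, -0, 1.321, -0.067], TCP at [226.167, -501.336, 205.446] pointing down, gripper open.
Joint ranges: [-3.03, 3.03], [-0.79, 2.21], [0.23, 2.52], [-1.04, 4.18], [0, 3.07], [-2.55, 2.55]. Speed limits (rad/s): [2.22, 2.22, 2.57, 3.14, 3.14, 3.14].

INTERFACE

Orientations are given as [roll, pitch, yaw] about the fixed x, y, z axes, in that order (R = Rz(yaw) Ry(pitch) Rx(roll)).
In Python, from cell import manip gives the robot as it stands.
- The arm moves only by the tool play_rows, never from a script. Its argument "series" is a list of rows, each a list of 3 entries, a list of its own where there are three numbers: the shift along the tool's x, y, z in m, then the turn about the tool's y in rad, then the closure, from 0 (fully open) to 1 (shut). In form: [[[dx, dy, dz], twist, grip], ...]. A call has 1 to 20 rows; each row is the pose to reach, as a shift and turn from the pose measured when the call began, along the tool's axes at that moment; what a row does not reach only later rows make up. A row lasts 1/10 s, in which the tool goes at most 50 mm and 8.59 degrees, less where a joint would pass 70% of its speed; a pose out of reach is approached as far as the arm can. A call with a gripper value outside its range is refused whole. The fingers move at their own pace and stop on an object; "squeeze" is the grip in N (left out, the last holds). Time passes only in rows, so rows that repeat a pose let the fingers close. It gives the time, the measured TCP pose, the force and the opening at its end, in the units of the state.
- manip.read_state(): the state, without advancing time (a new reading comes with each control period).
- manip.camera(name): name is "scene" or "top" or "wrist"; returns the picture (480x640x3 uint8, red, green, blue); there is no depth.
- manip.camera_params(name): a dict with "K" (3x3 intrinsics, pixels), "rvec" (rotation vector, rad) and "tvec" (3), from world to camera coordinates, as OpenCV has them. Camera axes: x right, y down, z forward; pixel columns grow to the right and rows downward; lengths in mm; the calibration is good to about 2 mm. A picture is of the moment at which its call begins: read the wrist's pose just before it. camera_params takes no time and is no camera call; for the wrist camera it gives the pose at the moment of the call.
- manip.sign_off(): hands the job in, once; it reports no verdict.
The state is a dict: "clock": time; "joints": joint angles; "qd": joint speeds; "effort": joint torques, N m; "eef_pos": TCP position; "eef_rot": TCP orientation; "wrist_force": force on the tool from outside, world axes, zero at the start; "moment": the same for the moment, N m; "finger_gap": finger opening in mm.
Only numpy, scipy, OpenCV 4.12 (cv2) and the standard library are available. Lean on these libraries where they do the work, as an engineer would, in place of code of your own. Each camera call takes 0.05 s, during which the arm holds its last target. There are 200 camera calls.

TASK

Clamp the steel sleeve that lies in the two vee blocks: push the fixture's swing strap round over the sleeve until it is fully home against its stop pin, and only then push the red cam lever all the way down so that the pad bears on the sleeve. Push with the outside of the fingers, gently: do not grip or lift any part, leave the sleeve itself untouched and lying as it is, and leave the things round the fixture where they stand.

Things in the scene. Friction and masses are not known exactly. Their poses are not given: they have to be found in the camera images.
- fixture: Fixture, fixed to the bench: dark plate 190 x 150 x 12 mm with two black vee blocks, post, swing strap, stop pin. Origin on the bench straight below the sleeve's axis, between the vees; z up, y along the sleeve, +x to the post. Plate: x -85 to +105, y -75 to +75 mm. Post 22 mm thick at x = +75, y = 0; stop pin 10 mm thick at x = +58, y = -20 mm, 111 mm high.
- strap (a joint): Swing strap's angle about the upright post, rad. 0 = home: it lies from the post across the sleeve along the fixture's -x, against the stop pin (end of travel). It grows as the strap opens to the fixture's +y side (1.57: points along +y; at most 1.9). Starts at 1.1 to 1.65. Stiff (0.2 N m, about 2 N at the knob); stays where it is left.
- strap_pivot (a point): Point on the post's axis at the level of the strap's upper face (107 mm above the bench). The strap is an aluminium bar 142 x 30 x 10 mm in a level plane; it reaches 127 mm from this axis to its free end. A nut on the axis stands 7 mm above the strap.
- strap_knob (a point): Top centre of the black knob upright on the strap's free end, 115 mm from the post's axis: a cylinder 18 mm across, 4 to 28 mm above the strap's upper face. Push it (or the strap's edge) sideways towards the fixture's -y to bring the strap home. The sleeve's highest point, the flange, is 13 mm below the strap's upper face: a fingertip just above that face clears it.
- cam_lever (a joint): Red cam lever's angle on the strap, rad. 0 = straight up; it grows as the lever goes over towards the post and down; 1.45 = fully down (end stop), nearly flat along the strap. Starts at 0 to 0.2. Stiff (0.2 N m, 3 to 5 N near the tip); stays where it is left. It drives the pad 8 mm down; the pad meets the sleeve about half-way and its spring then presses with up to 10 N.
- lever_pin (a point): Centre of the cam lever's hinge pin, carried by the strap 75 mm from the post's axis, 17 mm above the strap's upper face (124 mm above the bench). The pin is level and square to the strap; two steel cheeks beside it, 20 mm long and 28 mm wide over both, reach 7 mm above it.
- lever_tip (a point): Tip of the red lever grip, 80 mm from the pin. The grip is a rod 15 mm thick with round ends, from 22 to 80 mm from the pin; at rest upright its tip is about 205 mm above the bench.
- clamp_pad: Black rubber pad, 20 mm across, under the strap below the lever pin; 4 mm above the sleeve with the lever up and the strap home.
- sleeve: Loose turned steel sleeve, 142 mm long along the fixture's y, 42 mm barrel, with a 59 mm flange at its -y end, lying in the vee blocks; 0.6 kg. Origin 30 mm below its axis, near the middle of its length; the axis is 64 mm and the barrel's crown 85 mm above the bench, the flange's top 94 mm.
- ring_gauge: Bystander: steel ring gauge, 58 mm across, 18 mm thick, flat on the bench on the fixture's -y side. Origin at its underside.
- inspect_stamp: Bystander: small black hand stamp with a red band, 24 mm across, 63 mm tall, standing beside the fixture's far -y corner. Origin at its underside.
- bushing: Bystander: bronze bushing, 22 mm across, 21 mm tall, standing on the fixture's +y side. Origin at its underside.
- marker_black: Bystander: black marker pen, 136 mm long, 17 mm thick, lying along y in front of the fixture (-x side). Origin at its underside.
Mind the look-alikes: they are no part of the job. What is shaped like the sleeve but brown or turquoise is not meant.

How it is judged:
By the outcome, as a careful person would: the job done as asked, in the order asked, and still so for the second after the job is handed in, with the robot touching nothing.
It also fails if it takes over 51 s, if anything falls off the work surface, if the arm or the gripper's body presses on something with over 40 N, if the wrist force passes 120 N, or if a joint passes its speed limit or range.

## Working session

There is one attempt and no reset: what is moved stays moved. The work goes in short steps, Python scripts to look and compute and a tool call to move; the robot and the scene stay as the last step left them, time stands still between calls to the robot, and variables do not carry over. Pictures are saved under pics/ and viewed, about 8 in all and at most 12, crops included, and the job is handed in when it is done.

Besides the shell and the picture viewer there is one more tool, called after "Emit:" as name([rows], argument=value, ...), one row to a line, values as JSON. play_rows: Moves the arm, as the interface text tells. Its arguments: {"type":"object","properties":{"series":{"type":"array","items":{"type":"array"}},"squeeze":{"type":"number"}},"required":["series"]}

```bash
mkdir -p pics
python3 - <<'E'
from cell import manip
import cv2
print(manip.read_state())
for n in("scene","top"):
    cv2.imwrite(f"pics/{n}0.png",manip.camera(n)[:,:,::-1]); p=manip.camera_params(n); print(n,p)
E
```

```text
{'clock': 0.0, 'joints': array([-1.21360340e+00,  3.00439250e-01,  1.52157655e+00, -1.18739830e-05,
        1.32067759e+00, -6.66253295e-02]), 'qd': array([ 0.00026707, -0.00200147, -0.00038032, -0.00030994, -0.00195188,
       -0.00075995]), 'effort': array([ 2.29265161e-04, -5.31799507e+01, -3.52732408e+01,  7.08829612e-02,
        2.43914605e-02, -1.20249942e-04]), 'eef_pos': array([ 226.07659117, -501.10781577,  204.9057098 ]), 'eef_rot': array([-1.57189539e+00,  6.18072265e-05, -2.71777149e+00]), 'wrist_force': array([-0.45640816,  1.07822211, -0.28440298]), 'moment': array([ 0.02281093, -0.03134154,  0.02712604]), 'finger_gap': 94.24603497514612}
scene {'K': array([[544.42742453,   0.        , 320.48053479],
       [  0.        , 544.42742453, 240.17347584],
       [  0.        ,   0.        ,   1.        ]]), 'rvec': array([ 2.30368994, -0.8945363 ,  0.31876008]), 'tvec': array([-598.23617019,  244.21594504,  963.68315919])}
top {'K': array([[482.3888549 ,   0.        , 317.08613193],
       [  0.        , 482.3888549 , 241.71336803],
       [  0.        ,   0.        ,   1.        ]]), 'rvec': array([ 2.14119333, -2.16428301,  0.16557596]), 'tvec': array([-269.19957797,  592.84416375,  941.74059601])}
```

View pics/scene0.png

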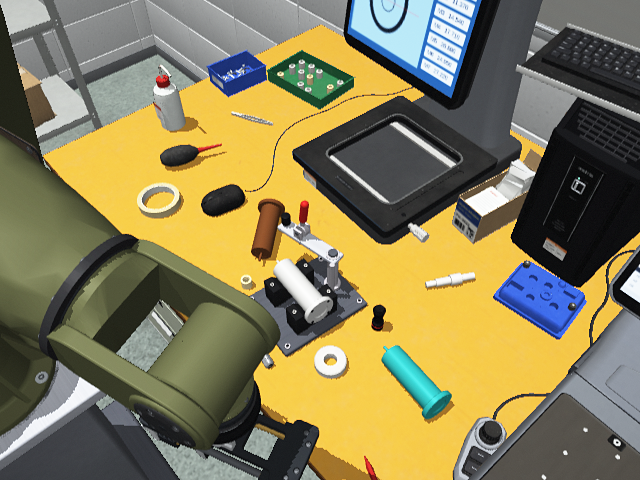

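View pics/top0.png

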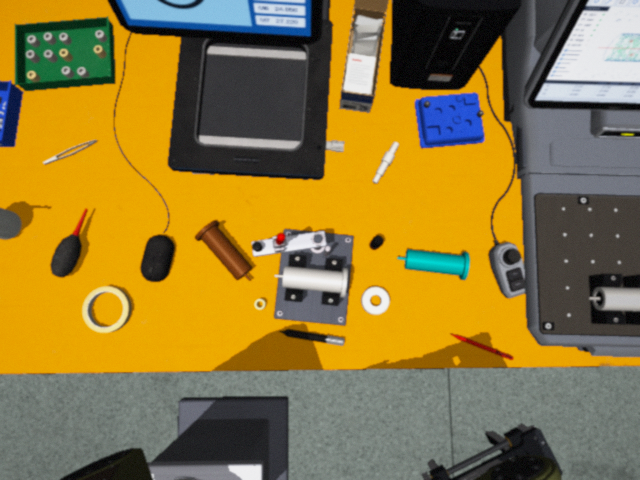

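The scene shows the white/steel sleeve in the fixture at about scene (302,290), top (315,279). The look-alikes are the brown one (top 228,250), the turquoise one (top 437,263) and another white one on the far-right plate (top 620,300). My choice is the sleeve in the vee blocks with the red lever at top (280,239). Next I'll crop it close.

Run:
```python
import cv2,numpy as np
t=cv2.imread("pics/top0.png")[220:340,240:400]; cv2.imwrite("pics/t1.png",cv2.resize(t,None,fx=5,fy=5,interpolation=cv2.INTER_CUBIC))
s=cv2.imread("pics/scene0.png")[190:360,235:395]; cv2.imwrite("pics/s1.png",cv2.resize(s,None,fx=3.5,fy=3.5,interpolation=cv2.INTER_CUBIC))
```

```text
(no output)
```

View pics/t1.png

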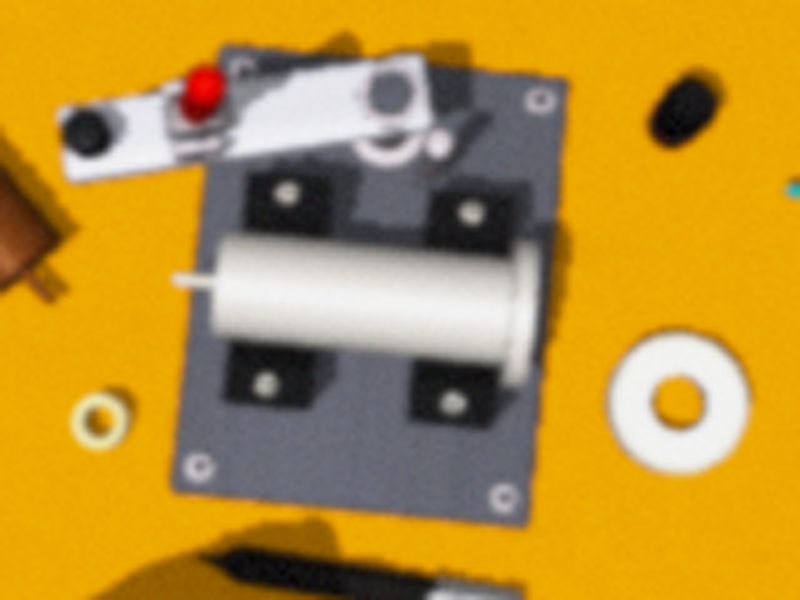

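View pics/s1.png

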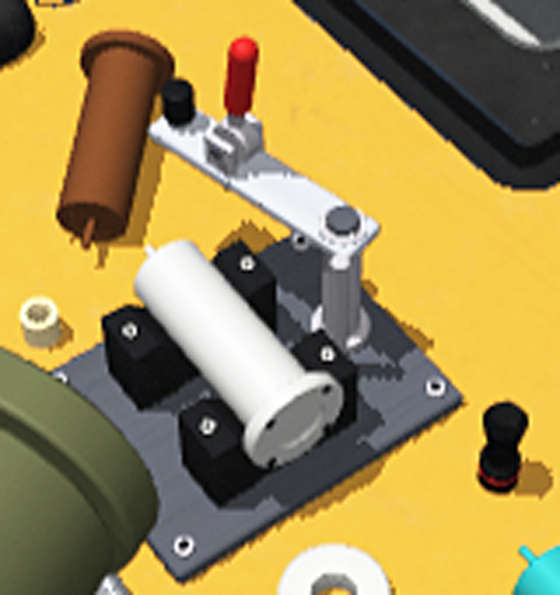

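The crops confirm the choice: white sleeve in the vees, the strap open with its knob at t1 (87,128), nut (391,93), lever tip (207,82), plate corners (172,490), (527,523), (567,78) and (222,47).

```bash
cat > h.py <<'E'
import numpy as np,cv2
from cell import manip
from scipy.optimize import least_squares
def proj(n,P,p=None):
    p=p or manip.camera_params(n)
    return cv2.projectPoints(np.float64(P).reshape(-1,3),p["rvec"],p["tvec"],p["K"],None)[0].reshape(-1,2)
def f2w(f,P):
    x,y,a=f[:3];c,s=np.cos(a),np.sin(a);P=np.float64(P).reshape(-1,3)
    return np.c_[x+c*P[:,0]-s*P[:,1],y+s*P[:,0]+c*P[:,1],P[:,2]]
def strap(th,r,z,side=0): # fixture coords
    d=np.array([-np.cos(th),np.sin(th)]);n=np.array([np.sin(th),np.cos(th)]) # n: opening direction
    q=np.array([75,0])+r*d+side*n
    return [q[0],q[1],z]
def tip(th,l,r=80): return strap(th,75-r*np.sin(l),124+r*np.cos(l))
E
python3 - <<'E'
from h import *
t=lambda a:(np.float64(a)+.5)/5-.5+[240,220]
s=lambda a:(np.float64(a)+.5)/3.5-.5+[235,190]
T=t([(172,490),(527,523),(567,78),(222,47),(391,93),(87,130),(207,82)])
S=s([(342,217),(178,88),(182,580),(463,400)])
pl=[(-85,75,12),(-85,-75,12),(105,-75,12),(105,75,12)]
def pts(v):
    f,th,l=v[:3],v[3],v[4]
    return f2w(f,pl+[[75,0,114],strap(th,115,135),tip(th,l,76)]),f2w(f,[[75,0,114],strap(th,115,135),pl[1],pl[2]])
pt,ps=manip.camera_params("top"),manip.camera_params("scene")
def res(v):
    a,b=pts(v);return np.r_[(proj("top",a,pt)-T).ravel(),(proj("scene",b,ps)-S).ravel()]
r=least_squares(res,[500,0,0,1.5,.1]);print(r.x,r.fun.round(1))
print(f2w(r.x,[[75,0,107],strap(r.x[3],115,135),tip(r.x[3],r.x[4]),strap(0,115,135)]).round())
E
```

```text
[ 5.12766485e+02 -2.68319736e+02 -1.07192788e-01  1.32564849e+00
  1.28981217e-01] [-0.3  0.5  1.2  1.   1.  -0.7 -0.6 -1.3  0.1 -0.4 -0.5 -0.4 -0.  -0.1
 -0.2  0.8 -0.5  0.4 -1.2  0.3  0.6 -1.1]
[[ 587. -276.  107.]
 [ 572. -162.  135.]
 [ 578. -212.  203.]
 [ 473. -264.  135.]]
```

```bash
cat >> h.py <<'E'
V=[512.8,-268.3,-0.107,1.326,0.129]
from scipy.spatial.transform import Rotation as R
def rows(targets):
    """targets: world x,y,z,yaw -> shift (m, tool axes), twist from the measured pose"""
    s=manip.read_state(); Rt=R.from_euler("xyz",s["eef_rot"]).as_matrix()
    for x,y,z,yaw in targets:
        d=Rt.T@(np.array([x,y,z])-s["eef_pos"])/1000
        tw=-((yaw-s["eef_rot"][2]+np.pi)%(2*np.pi)-np.pi)
        print("[[%.3f,%.3f,%.3f],%.3f,1]"%(*d,tw),end=",")
    print()
def push(th,gap,z=122,r=117): # TCP with finger back 'gap' mm off the knob
    p=f2w(V,strap(th,r,z,21.5+gap))[0]; return (*p,V[2]-th+np.pi/2-np.pi/2+0.0)
E
python3 - <<'E'
from h import *
def yaw(th): 
    a=f2w(V,strap(th,0,0,1))[0]-f2w(V,strap(th,0,0,0))[0]; return np.arctan2(a[1],a[0])-np.pi/2
th=1.326
p=f2w(V,strap(th,117,122,21.5+25))[0]; print(p,yaw(th))
s=manip.read_state()['eef_pos']
rows([(s[0],s[1],300,-2.718),(p[0],p[1],300,yaw(th)),(*p,yaw(th))])
E
```

```text
[ 617.35910525 -154.03145621  122.        ] -1.4329999999999807
[[-0.000,-0.095,-0.000],0.000,1],[[-0.499,-0.095,-0.156],-1.285,1],[[-0.499,0.083,-0.155],-1.285,1],
```

Emit:
play_rows([
  [[0,-0.05,0],0,1],
  [[0,-0.095,0],0,1],
  [[-0.05,-0.095,-0.016],-0.13,1],
  [[-0.1,-0.095,-0.031],-0.26,1],
  [[-0.15,-0.095,-0.047],-0.39,1],
  [[-0.2,-0.095,-0.062],-0.52,1],
  [[-0.25,-0.095,-0.078],-0.65,1],
  [[-0.3,-0.095,-0.094],-0.78,1],
  [[-0.35,-0.095,-0.11],-0.91,1],
  [[-0.4,-0.095,-0.125],-1.04,1],
  [[-0.45,-0.095,-0.14],-1.17,1],
  [[-0.499,-0.095,-0.156],-1.285,1],
  [[-0.499,-0.095,-0.156],-1.285,1],
  [[-0.499,-0.095,-0.156],-1.285,1],
  [[-0.499,-0.095,-0.156],-1.285,1],
])

```text
clock: 1.6
eef_pos: [616.6, -153.9, 299.6]
eef_rot: [-1.572, 0.001, -1.433]
wrist_force: [-0.4, -0.6, -0.2]
finger_gap: 0.7
```

Run:
```python
from h import *
cv2.imwrite("pics/w2.png",manip.camera("wrist")[:,:,::-1])
s=manip.read_state();print(s['joints'],s['eef_pos'],s['eef_rot'],s['finger_gap'])
print(proj("wrist",f2w(V,[[75,0,114],strap(1.326,115,135),tip(1.326,.129)])))
```

```text
[-3.03622105e-01  4.54766164e-01  1.09552009e+00  6.44655871e-04
  1.59246523e+00 -4.40761001e-01] [ 616.24538135 -154.53836224  299.93736376] [-1.57156943e+00  1.07731070e-03 -1.43364425e+00] 0.4743192905329559
[[264.41441238 341.21318765]
 [257.45085733 226.63820059]
 [248.19873301 319.30666699]]
```

View pics/w2.png

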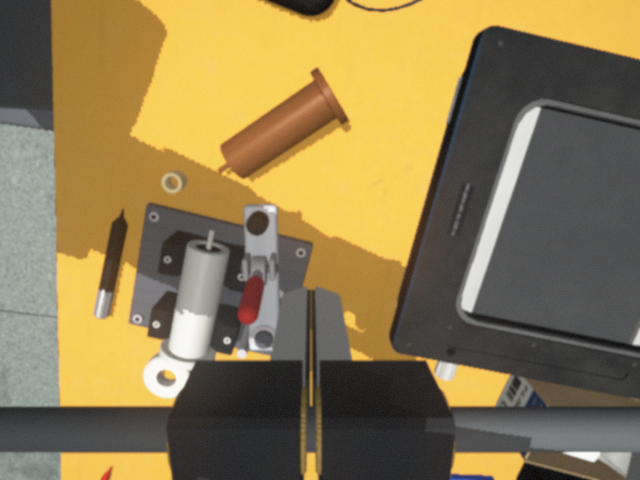

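The wrist view agrees with the model: knob seen at (257,223) against (257,227) predicted, nut (263,338) against (264,341). The area below the finger is clear, so I'll descend.

Emit:
play_rows([
  [[0,0.04,0],0,1],
  [[0,0.08,0],0,1],
  [[0,0.12,0],0,1],
  [[0,0.16,0],0,1],
  [[0,0.178,0],0,1],
  [[0,0.178,0],0,1],
  [[0,0.178,0],0,1],
])

```text
clock: 2.35
eef_pos: [616.0, -155.4, 123.3]
eef_rot: [-1.57, 0.0, -1.435]
wrist_force: [0.3, 0.3, 0.2]
finger_gap: 0.5
```

Run:
```python
from h import *
def yaw(th): return th and (np.pi/2-0)-np.pi/2 or 0
def tgt(th,gap):
    p=f2w(V,strap(th,117,122,21.5+gap))[0]
    return (*p,V[2]-th)
print(tgt(1.326,0))
L=[tgt(1.326,g) for g in(20,12,6,2)]+[tgt(t,0) for t in np.linspace(1.32,.55,16)]
rows(L)
```

```text
(np.float64(592.5960777770193), np.float64(-157.46547283621874), np.float64(122.0), -1.433)
[[-0.001,0.001,-0.003],-0.002,1],[[-0.001,0.001,-0.011],-0.002,1],[[-0.001,0.001,-0.017],-0.002,1],[[-0.001,0.001,-0.021],-0.002,1],[[-0.001,0.001,-0.024],-0.008,1],[[-0.002,0.001,-0.030],-0.059,1],[[-0.003,0.001,-0.036],-0.111,1],[[-0.003,0.001,-0.042],-0.162,1],[[-0.003,0.001,-0.048],-0.213,1],[[-0.003,0.001,-0.055],-0.265,1],[[-0.002,0.001,-0.061],-0.316,1],[[-0.001,0.001,-0.067],-0.367,1],[[0.000,0.001,-0.073],-0.419,1],[[0.002,0.001,-0.079],-0.470,1],[[0.004,0.001,-0.084],-0.521,1],[[0.006,0.001,-0.090],-0.573,1],[[0.008,0.001,-0.096],-0.624,1],[[0.011,0.001,-0.101],-0.675,1],[[0.014,0.001,-0.106],-0.727,1],[[0.017,0.001,-0.112],-0.778,1],
```

Emit:
play_rows([
  [[-0.001,0.001,-0.006],0,1],
  [[-0.001,0.001,-0.012],0,1],
  [[-0.001,0.001,-0.017],0,1],
  [[-0.001,0.001,-0.021],0,1],
  [[-0.001,0.001,-0.024],-0.01,1],
  [[-0.002,0.001,-0.03],-0.06,1],
  [[-0.003,0.001,-0.036],-0.11,1],
  [[-0.003,0.001,-0.042],-0.16,1],
  [[-0.003,0.001,-0.048],-0.21,1],
  [[-0.003,0.001,-0.055],-0.265,1],
  [[-0.002,0.001,-0.061],-0.315,1],
  [[-0.001,0.001,-0.067],-0.365,1],
  [[0,0.001,-0.073],-0.42,1],
  [[0.002,0.001,-0.079],-0.47,1],
  [[0.004,0.001,-0.084],-0.52,1],
  [[0.006,0.001,-0.09],-0.57,1],
  [[0.008,0.001,-0.096],-0.625,1],
  [[0.011,0.001,-0.101],-0.675,1],
  [[0.014,0.001,-0.106],-0.725,1],
  [[0.017,0.001,-0.112],-0.78,1],
])

```text
clock: 4.35
eef_pos: [507.4, -187.4, 122.5]
eef_rot: [-1.57, -0.001, -0.652]
wrist_force: [2.1, 0.9, 0.1]
finger_gap: 0.3
```

Run:
```python
from h import *
def tgt(th,gap):
    p=f2w(V,strap(th,117,122,21.5+gap))[0]
    return (*p,V[2]-th)
s=manip.read_state();print(s['eef_pos'],s['eef_rot'],s['wrist_force'],s['joints'])
rows([tgt(t,0) for t in np.linspace(.5,.02,12)]+[tgt(0,g) for g in(0,-2,-4)]+[tgt(0,30)])
cv2.imwrite("pics/t3.png",cv2.resize(manip.camera("top")[200:340,220:380,::-1],None,fx=4,fy=4,interpolation=cv2.INTER_CUBIC))
```

```text
[ 507.42176976 -187.38693408  122.5018439 ] [-1.56971215e+00 -7.25016295e-04 -6.52114358e-01] [2.09035756 0.90078902 0.07330391] [-4.21918327e-01  3.62131475e-01  1.64129703e+00  9.80921457e-04
  1.13721106e+00 -1.34101238e+00]
[[-0.000,0.000,-0.006],-0.045,1],[[-0.001,0.000,-0.011],-0.089,1],[[-0.001,0.000,-0.016],-0.132,1],[[-0.001,0.000,-0.021],-0.176,1],[[-0.001,0.000,-0.027],-0.220,1],[[-0.001,0.000,-0.032],-0.263,1],[[-0.001,0.000,-0.037],-0.307,1],[[0.000,0.000,-0.042],-0.351,1],[[0.001,0.000,-0.047],-0.394,1],[[0.002,0.000,-0.052],-0.438,1],[[0.004,0.000,-0.057],-0.481,1],[[0.005,0.000,-0.062],-0.525,1],[[0.006,0.000,-0.064],-0.545,1],[[0.007,0.000,-0.066],-0.545,1],[[0.008,0.000,-0.068],-0.545,1],[[-0.009,0.000,-0.039],-0.545,1],
```

View pics/t3.png

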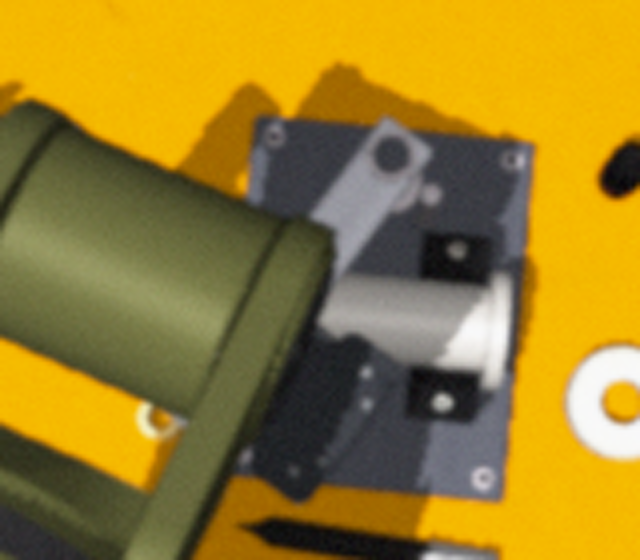

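The strap follows, now at about 45° with the post at (393,155) and a push force of about 2.3 N. I'll continue home.

Emit:
play_rows([
  [[0,0,-0.006],-0.045,1],
  [[-0.001,0,-0.011],-0.09,1],
  [[-0.001,0,-0.016],-0.13,1],
  [[-0.001,0,-0.021],-0.175,1],
  [[-0.001,0,-0.027],-0.22,1],
  [[-0.001,0,-0.032],-0.265,1],
  [[-0.001,0,-0.037],-0.305,1],
  [[0,0,-0.042],-0.35,1],
  [[0.001,0,-0.047],-0.395,1],
  [[0.002,0,-0.052],-0.44,1],
  [[0.004,0,-0.057],-0.48,1],
  [[0.005,0,-0.061],-0.525,1],
  [[0.005,0,-0.061],-0.54,1],
])

```text
clock: 5.7
eef_pos: [473.8, -239.7, 122.5]
eef_rot: [-1.57, -0.001, -0.109]
wrist_force: [-0.4, -0.7, -0.1]
finger_gap: 0.6
```

Run:
```python
from h import *
s=manip.read_state();print(s['eef_pos'],s['eef_rot'],s['wrist_force'],s['joints'])
p=f2w(V,strap(0,117,122,21.5))[0];print(p)
rows([(*f2w(V,strap(0,117,122,21.5+g))[0],V[2]) for g in(0,-2,-4)])
```

```text
[ 473.82393254 -239.65108252  122.48153328] [-1.57038775e+00 -8.23328632e-04 -1.08733953e-01] [-0.39566961 -0.71419331 -0.11538376] [-5.37609979e-01  3.41772186e-01  1.66937654e+00  7.89467206e-04
  1.12986519e+00 -2.00000924e+00]
[ 473.33631247 -242.43752976  122.        ]
[[-0.000,0.000,-0.003],-0.002,1],[[-0.000,0.000,-0.005],-0.002,1],[[-0.000,0.000,-0.007],-0.002,1],
```

Emit:
play_rows([
  [[0,0,-0.001],0,1],
  [[0,0,-0.002],0,1],
  [[0,0,-0.003],0,1],
  [[0,0,-0.004],0,1],
  [[0,0,-0.004],0,1],
])

```text
clock: 6.2
eef_pos: [473.5, -241.8, 122.4]
eef_rot: [-1.567, 0.0, -0.109]
wrist_force: [0.1, 13.8, 3.3]
finger_gap: 0.0
```

13.8 N with only 2 mm of the 4 mm moved, so the strap is hard against the stop, at the predicted home position. I'll retreat and check.

Emit:
play_rows([
  [[0,0,0.01],0,1],
  [[0,0,0.03],0,1],
  [[0,0,0.03],0,1],
  [[0,-0.05,0.03],0,1],
  [[0,-0.1,0.03],0,1],
  [[0,-0.15,0.03],0,1],
  [[-0.05,-0.15,0.06],0,1],
  [[-0.08,-0.15,0.1],0,1],
  [[-0.08,-0.15,0.1],0,1],
])

```text
clock: 7.1
eef_pos: [402.9, -132.3, 273.4]
eef_rot: [-1.568, -0.001, -0.108]
wrist_force: [0.7, -0.1, 0.8]
finger_gap: 0.1
```

Run:
```python
from h import *
s=manip.read_state();print(s['eef_pos'],s['eef_rot'],s['wrist_force'])
a=cv2.resize(manip.camera("top")[220:340,260:380,::-1],None,fx=3.3,fy=3.3,interpolation=cv2.INTER_CUBIC)
b=cv2.resize(manip.camera("scene")[220:340,240:360,::-1],None,fx=3.3,fy=3.3,interpolation=cv2.INTER_CUBIC)
cv2.imwrite("pics/c4.png",np.hstack([a,b]))
for n,o in(("top",(260,220)),("scene",(240,220))):
    print(n,((proj(n,f2w(V,[strap(0,115,135),tip(0,.129,76),[75,0,114]]))-o)*3.3+([0,0] if n=="top" else [396,0])).round())
```

```text
[ 402.94519807 -132.26601725  273.43241028] [-1.56756034e+00 -1.45460716e-03 -1.08481436e-01] [ 0.73867497 -0.14439361  0.75669853]
top [[172. 258.]
 [181. 158.]
 [191.  59.]]
scene [[525. 184.]
 [599.  61.]
 [700. 107.]]
```

View pics/c4.png

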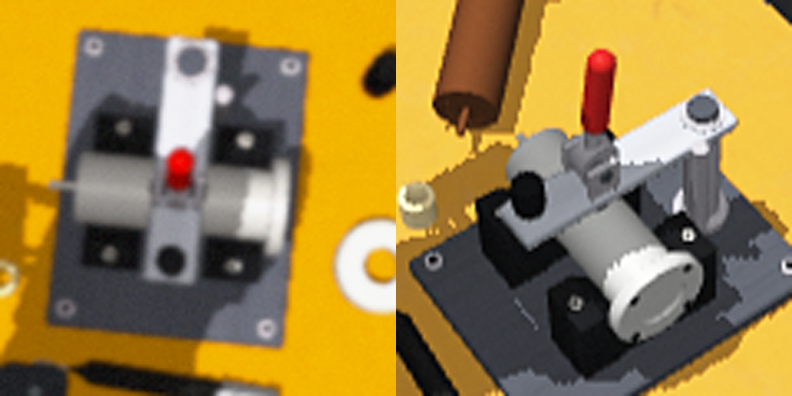

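The strap is home: knob at (171,260) against (172,258) predicted for angle 0. The lever is still up, with its tip at (180,160). Next I'll work out the lever push.

```bash
cat >> h.py <<'E'
def lev(l,gap=0,r=62,h=9):
    x=r*np.sin(l)-(7.5+gap)*np.cos(l)-h; z=124+r*np.cos(l)+(7.5+gap)*np.sin(l)
    return (*f2w(V,[x,0,z])[0],V[2])
E
python3 - <<'E'
from h import *
a=lev(.129,25); print(a,lev(1.45))
rows([(a[0],a[1],273,V[2]),a]+[lev(.129,g) for g in(16,8,2)])
print(); rows([lev(l) for l in np.linspace(.15,1.45,27)])
E
```

```text
(np.float64(479.73605912624373), np.float64(-264.74859462367976), np.float64(189.66572575981425), -0.107) (np.float64(564.1490780639892), np.float64(-273.8154161024491), np.float64(138.91651913355864), -0.107)
[[0.089,0.000,-0.122],-0.001,1],[[0.089,0.084,-0.122],-0.001,1],[[0.097,0.085,-0.122],-0.001,1],[[0.105,0.086,-0.122],-0.001,1],[[0.111,0.087,-0.122],-0.001,1],

[[0.115,0.087,-0.122],-0.001,1],[[0.118,0.087,-0.122],-0.001,1],[[0.121,0.087,-0.122],-0.001,1],[[0.124,0.088,-0.122],-0.001,1],[[0.127,0.088,-0.122],-0.001,1],[[0.130,0.089,-0.122],-0.001,1],[[0.133,0.090,-0.122],-0.001,1],[[0.136,0.091,-0.122],-0.001,1],[[0.139,0.093,-0.122],-0.001,1],[[0.142,0.094,-0.122],-0.001,1],[[0.144,0.095,-0.122],-0.001,1],[[0.147,0.097,-0.122],-0.001,1],[[0.150,0.099,-0.122],-0.001,1],[[0.152,0.101,-0.122],-0.001,1],[[0.154,0.103,-0.122],-0.001,1],[[0.157,0.105,-0.122],-0.001,1],[[0.159,0.107,-0.122],-0.001,1],[[0.161,0.110,-0.122],-0.001,1],[[0.163,0.112,-0.122],-0.001,1],[[0.165,0.115,-0.122],-0.001,1],[[0.166,0.117,-0.122],-0.001,1],[[0.168,0.120,-0.122],-0.001,1],[[0.169,0.123,-0.122],-0.001,1],[[0.170,0.126,-0.122],-0.001,1],[[0.172,0.128,-0.122],-0.001,1],[[0.173,0.131,-0.122],-0.001,1],[[0.173,0.134,-0.122],-0.001,1],
```

Emit:
play_rows([
  [[0.03,0,-0.04],0,1],
  [[0.06,0,-0.08],0,1],
  [[0.089,0,-0.122],0,1],
  [[0.089,0,-0.122],0,1],
  [[0.089,0.04,-0.122],0,1],
  [[0.089,0.075,-0.122],0,1],
  [[0.089,0.084,-0.122],0,1],
  [[0.089,0.084,-0.122],0,1],
  [[0.095,0.085,-0.122],0,1],
  [[0.1,0.086,-0.122],0,1],
  [[0.105,0.086,-0.122],0,1],
  [[0.109,0.087,-0.122],0,1],
  [[0.112,0.087,-0.122],0,1],
  [[0.115,0.087,-0.122],0,1],
  [[0.118,0.087,-0.122],0,1],
  [[0.121,0.087,-0.122],0,1],
  [[0.124,0.088,-0.122],0,1],
  [[0.127,0.088,-0.122],0,1],
  [[0.13,0.089,-0.122],0,1],
  [[0.13,0.089,-0.122],0,1],
])

```text
clock: 9.2
eef_pos: [521.3, -269.1, 184.2]
eef_rot: [-1.568, -0.002, -0.108]
wrist_force: [-1.5, 1.0, -0.2]
finger_gap: 0.3
```

Run:
```python
from h import *
rows([lev(l) for l in np.linspace(.4,1.45,18)]); rows([lev(1.45,-2),lev(1.45,-4)])
```

```text
[[-0.000,0.000,-0.000],-0.001,1],[[0.003,0.001,-0.000],-0.001,1],[[0.007,0.003,-0.000],-0.001,1],[[0.010,0.004,-0.000],-0.001,1],[[0.014,0.006,-0.000],-0.001,1],[[0.017,0.008,-0.000],-0.001,1],[[0.020,0.010,-0.000],-0.001,1],[[0.023,0.013,-0.000],-0.001,1],[[0.026,0.016,-0.000],-0.001,1],[[0.029,0.018,-0.000],-0.001,1],[[0.031,0.021,-0.000],-0.001,1],[[0.034,0.024,-0.000],-0.001,1],[[0.036,0.028,-0.000],-0.001,1],[[0.038,0.031,-0.000],-0.001,1],[[0.039,0.034,-0.000],-0.001,1],[[0.041,0.038,-0.000],-0.001,1],[[0.042,0.042,-0.000],-0.001,1],[[0.043,0.045,-0.000],-0.001,1],
[[0.043,0.047,-0.000],-0.001,1],[[0.044,0.049,-0.000],-0.001,1],
```

Emit:
play_rows([
  [[0.003,0.001,0],0,1],
  [[0.007,0.003,0],0,1],
  [[0.01,0.004,0],0,1],
  [[0.014,0.006,0],0,1],
  [[0.017,0.008,0],0,1],
  [[0.02,0.01,0],0,1],
  [[0.023,0.013,0],0,1],
  [[0.026,0.016,0],0,1],
  [[0.029,0.018,0],0,1],
  [[0.031,0.021,0],0,1],
  [[0.034,0.024,0],0,1],
  [[0.036,0.028,0],0,1],
  [[0.038,0.031,0],0,1],
  [[0.039,0.034,0],0,1],
  [[0.041,0.038,0],0,1],
  [[0.042,0.04,0],0,1],
  [[0.042,0.042,0],0,1],
  [[0.042,0.042,0],0,1],
])

```text
clock: 11.0
eef_pos: [563.2, -273.5, 142.1]
eef_rot: [-1.568, -0.002, -0.108]
wrist_force: [0.4, -0.0, 1.8]
finger_gap: 0.4
```

Contact is confirmed (about 2 N upward). Now the last few millimetres, slowly.

Emit:
play_rows([
  [[0,0.001,0],0,1],
  [[0,0.002,0],0,1],
  [[0,0.003,0],0,1],
  [[0,0.004,0],0,1],
  [[0,0.005,0],0,1],
  [[0,0.005,0],0,1],
])

```text
clock: 11.6
eef_pos: [563.7, -273.5, 138.1]
eef_rot: [-1.568, -0.004, -0.108]
wrist_force: [2.0, -0.4, 11.0]
finger_gap: 0.1
```

Emit:
play_rows([
  [[0,0.002,0],0,1],
  [[0,0.003,0],0,1],
  [[0,0.003,0],0,1],
])

```text
clock: 11.9
eef_pos: [564.1, -273.7, 137.5]
eef_rot: [-1.569, -0.006, -0.108]
wrist_force: [-5.7, 2.9, 22.8]
finger_gap: 0.6
```

Hard stop: 23 N with only 0.6 mm of movement. I'll lift straight up, back away and look.

Emit:
play_rows([
  [[0,-0.01,0],0,1],
  [[0,-0.05,0],0,1],
  [[0,-0.1,0],0,1],
  [[0,-0.15,0],0,1],
  [[-0.05,-0.15,0.05],0,1],
  [[-0.1,-0.15,0.1],0,1],
  [[-0.15,-0.15,0.15],0,1],
  [[-0.15,-0.15,0.15],0,1],
  [[-0.15,-0.15,0.15],0,1],
])

```text
clock: 12.8
eef_pos: [427.6, -106.0, 287.0]
eef_rot: [-1.569, -0.005, -0.106]
wrist_force: [0.2, -0.9, 0.3]
finger_gap: 0.7
```

Run:
```python
from h import *
s=manip.read_state();print(s['eef_pos'],s['wrist_force'])
a=cv2.resize(manip.camera("top")[220:340,260:380,::-1],None,fx=3.3,fy=3.3,interpolation=cv2.INTER_CUBIC)
b=cv2.resize(manip.camera("scene")[220:340,240:360,::-1],None,fx=3.3,fy=3.3,interpolation=cv2.INTER_CUBIC)
cv2.imwrite("pics/c5.png",np.hstack([a,b]))
for n,o in(("top",(260,220)),("scene",(240,220))):
  for l in(1.3,1.45):
    print(n,((proj(n,f2w(V,[strap(0,115,135),tip(0,l,80),[75,0,114]]))-o)*3.3+([0,0] if n=="top" else [396,0])).round().tolist())
```

```text
[ 427.64910645 -105.95980364  286.98457941] [ 0.22939627 -0.88777945  0.31844643]
top [[172.0, 258.0], [192.0, 47.0], [191.0, 59.0]]
top [[172.0, 258.0], [192.0, 46.0], [191.0, 59.0]]
scene [[525.0, 184.0], [704.0, 69.0], [700.0, 107.0]]
scene [[525.0, 184.0], [707.0, 81.0], [700.0, 107.0]]
```

View pics/c5.png

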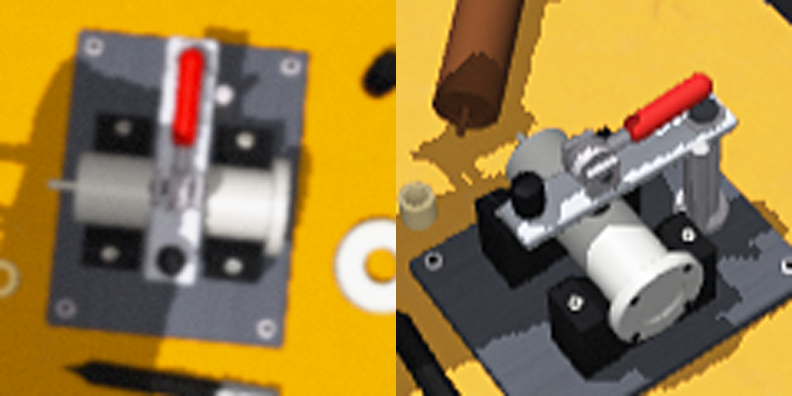

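The lever tip is at about (708,81) in the scene crop, which matches 1.45 (707,81). The knob hasn't moved from its home position, and the sleeve and nearby objects look unchanged. I'll hand it in.

```bash
python3 -c "
from cell import manip
print(manip.sign_off())"
```

```text
the job is handed in; nothing more can be done
None
```

The sleeve is clamped: I pushed the strap home first, then the red lever fully down, using the outside of the shut fingers. I handed the job in at about 13 s, with the arm clear of everything.

- **Strap:** it moved at about 2 N, then stopped hard against the pin at 13.8 N. The knob's position in the image matched angle 0 to within 1–2 pixels, both before and after the lever push.
- **Lever:** it stopped hard at 23 N, moving only 0.6 mm for the last 12 N. Its tip in the image matched 1.45 rad.
- **Sleeve and surroundings:** the sleeve, ring gauge, bushing and marker looked unmoved in the last crops, which show only parts of some of them. The stamp was only partly in view. I didn't measure any of these positions.
- **Pad:** I didn't see its contact with the sleeve directly; I inferred it from the lever being fully down.

No check failed or disagreed.

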